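# Clear the tasting beakers and put the jars back in their labelled trays

### The arm

A 6-joint arm with a two-finger parallel gripper is mounted at the origin on the work surface. World frame = base frame: x ahead of the robot, y to its left, z up, the work surface at z = 0. Lengths are in m, angles in rad, forces in N, time in s.
With the tool pointing down it reaches from about 0.35 to 0.975 m from the base axis. Payload 7.1 kg.
Tool frame: the origin (TCP) lies midway between the tips of the shut fingers; the grasp point (between the pads) lies 19 mm behind it; z points along the fingers, x is the direction in which the jaws open and shut, and the axes are right-handed (so a half turn about z gives the same grasp; the last joint's range is limited). The gripper opens to 88 mm and grips with 3 to 60 N. Pads are 20 mm wide; open, the fingers measure 115 mm over their backs; the gripper's body (75 mm by 178 mm) begins 61 mm behind the grasp point.
Start: joints at [1.175, 0.423, 1.63, -0, 1.089, -0.019], TCP at [0.23, 0.581, 0.223] pointing down, gripper open.
Joint ranges: [-3, 3], [-0.9, 2.11], [0.09, 2.58], [-1.31, 4.45], [0.11, 2.69], [-2.54, 2.54]. Speed limits (rad/s): [2.39, 2.39, 3.01, 3.14, 3.14, 3.14].

### API

Orientations are given as a unit quaternion [w, x, y, z].
In Python, from station import move_pose, movel, movej, command_gripper, wait, inverse_kinematics, read_camera, camera_info, MotionError, job_done, get_time, get_joint_pos, get_qvel, get_effort, get_tcp_pos, get_ee_rot, get_ft_force, get_ft_torque, get_grip_width gives the robot as it stands. Calls block until the motion is done:
- move_pose(position, orientation): joint-space move of the TCP to a pose.
- movel(position, frame=None, v=0.15, until_force=None): straight line of the TCP; frame=None keeps the orientation; v is the mean speed in m/s. With until_force (N) it stops when the force on the tool has changed by that much, and returns True; else False.
- movej(angles): joint-space move.
- command_gripper(opening): opening from 0.0 (shut) to 1.0 (fully open); the grip force is fixed at half the most; returns when the fingers have stopped.
- wait(seconds).
- inverse_kinematics(position, orientation): joint angles nearest the present ones, or None.
- read_camera(name): name is "side" or "top"; returns the picture (400x640x3 uint8, red, green, blue); there is no depth.
- camera_info(name): a dict with "intrinsics" (3x3 intrinsics, pixels), "dist" ([k1, k2, p1, p2, k3] as OpenCV has them; the pictures are not rectified), "T" (4x4, takes a point from camera to world coordinates). Camera axes: x right, y up, looking along -z (the intrinsics and any distortion apply to the point x, -y, -z); pixel columns grow to the right and rows downward; lengths in m; the calibration is good to about 2 mm. A picture is of the moment at which its call begins. camera_info takes no time and is no camera call.
A pose or a line that the arm cannot do raises MotionError and nothing moves.
- job_done(): hands the job in, once; it reports no verdict.
Readings, each from a call of its own:
- get_time(): time.
- get_joint_pos(): joint angles.
- get_qvel(): joint speeds.
- get_effort(): joint torques, N m.
- get_tcp_pos(): TCP position.
- get_ee_rot(): TCP orientation.
- get_ft_force(): force on the tool from outside, world axes, zero at the start.
- get_ft_torque(): the same for the moment, N m.
- get_grip_width(): opening from 0.0 (shut) to 1.0 (fully open).
Only numpy, scipy, OpenCV 4.12 (cv2) and the standard library are available. Lean on these libraries where they do the work, as an engineer would, in place of code of your own. Each camera call takes 0.05 s, during which the arm holds its last target. There are 200 camera calls.

### The job

The tasting is over and empty steel beakers have been left mouth-down in the display trays. First clear every beaker out and stack them all, still mouth-down and neatly rim on rim in one column, centred on the round cork mat; only then put each jar or bottle that stands on the counter back upright, flat on the floor of the tray whose label shows it. Leave the tall oil bottle and the card terminal where they are.

Things in the scene. Friction and masses are not known exactly. Their poses are not given: they have to be found in the camera images.
- mat: Round cork mat, 90 mm across and 4 mm thick, fixed flat on the counter. Origin: centre of its underside, on the counter; z up. The beakers are to be stacked here.
- cup0: Empty straight-sided steel tasting beaker standing mouth-down: 66 mm outside diameter, 58 mm high, wall 3 mm, closed flat end (now on top) 4 mm thick, 0.1 kg. Origin: centre of the open mouth, which is its underside; z points up to the closed end. All beakers are alike; three or four are present, each standing in one of the four trays at the start.
- cup1: Empty straight-sided steel tasting beaker standing mouth-down: 66 mm outside diameter, 58 mm high, wall 3 mm, closed flat end (now on top) 4 mm thick, 0.1 kg. Origin: centre of the open mouth, which is its underside; z points up to the closed end. All beakers are alike; three or four are present, each standing in one of the four trays at the start.
- cup2: Empty straight-sided steel tasting beaker standing mouth-down: 66 mm outside diameter, 58 mm high, wall 3 mm, closed flat end (now on top) 4 mm thick, 0.1 kg. Origin: centre of the open mouth, which is its underside; z points up to the closed end. All beakers are alike; three or four are present, each standing in one of the four trays at the start.
- cup3: Empty straight-sided steel tasting beaker standing mouth-down: 66 mm outside diameter, 58 mm high, wall 3 mm, closed flat end (now on top) 4 mm thick, 0.1 kg. Origin: centre of the open mouth, which is its underside; z points up to the closed end. All beakers are alike; three or four are present, each standing in one of the four trays at the start.
- jar_squat: Squat round glass jar with black lid and paper label band: 68 mm diameter, 72 mm high overall, about 0.3 kg. Origin: centre of its underside; z up. Loose; starts upright on the counter on the robot's side of the display board; may be absent.
- jar_tall: Tall round glass jar with black lid and paper label band: 56 mm diameter, 125 mm high overall, about 0.32 kg. Origin: centre of its underside; z up. Loose; starts upright on the counter on the robot's side of the display board; may be absent.
- jar_square: Square glass jar with paper label band, 56 by 56 mm, glass body 79 mm high with a round black lid (50 mm diameter, 16 mm high) on top, 95 mm high overall, thick heavy base, about 0.3 kg. x and y axes are square to its sides. Origin: centre of its underside; z up. Loose; starts upright on the counter on the robot's side of the display board; may be absent.
- jar_bottle: Glass bottle: round body 60 mm diameter up to 88 mm, neck 30 mm diameter from about 105 mm up to the top at 150 mm (black cap at the top of the neck, same width), about 0.36 kg; easiest gripped by the neck. Origin: centre of its underside; z up. Loose; starts upright on the counter on the robot's side of the display board; may be absent.
- floor_squat (a point): Centre of the inner floor of the squat round jar's own tray, 18 mm above the counter; x away from the robot, y along the row, z up. Square open wooden tray, 94 mm outside, 82 mm inside, walls 10 mm above its floor. Its white label card lies on its far (+x) side with a black picture of the jar from the side and of its footprint: here a wide, low silhouette (nearly as wide as high) beside a disc.
- floor_tall (a point): Centre of the inner floor of the tall round jar's own tray, 18 mm above the counter; x away from the robot, y along the row, z up. Square open wooden tray, 94 mm outside, 82 mm inside, walls 10 mm above its floor. Its white label card lies on its far (+x) side with a black picture of the jar from the side and of its footprint: here a long slim plain rectangle beside a disc.
- floor_square (a point): Centre of the inner floor of the square jar's own tray, 18 mm above the counter; x away from the robot, y along the row, z up. Square open wooden tray, 94 mm outside, 82 mm inside, walls 10 mm above its floor. Its white label card lies on its far (+x) side with a black picture of the jar from the side and of its footprint: here a medium-height plain rectangle beside a small square.
- floor_bottle (a point): Centre of the inner floor of the bottle's own tray, 18 mm above the counter; x away from the robot, y along the row, z up. Square open wooden tray, 94 mm outside, 82 mm inside, walls 10 mm above its floor. Its white label card lies on its far (+x) side with a black picture of the jar from the side and of its footprint: here a bottle silhouette with a stepped narrow neck beside a disc.
- board: Fixed wooden display board, 12 mm thick, 460 mm long, carrying four alike trays in a row, 110 mm between centres, in an order that varies. Origin on the counter under the middle of the row; y along the row, x away from the robot.
- oil: Bystander: green oil bottle, 66 mm diameter, 230 mm tall, loose, left of the work. Origin: centre of its underside.
- terminal: Bystander: black card terminal, 150 by 75 by 30 mm, lying loose right of the work. Origin: centre of its underside.

How it is judged:
On the way, in this order (a step that is already met when the one before it is completed fails the run):
1. all the beakers present stand mouth-down in one column on the cork mat (horizontal distance between each of cup0, cup1, cup2, cup3 and mat below 0.025 m and angle between each of cup0, cup1, cup2, cup3's own z axis and vertical below 0.1 rad and linear speed of each of cup0, cup1, cup2, cup3 below 0.02 m/s and horizontal distance between cup0 and cup1 below 0.014 m and horizontal distance between each of cup0, cup1 and cup2 below 0.014 m and horizontal distance between each of cup0, cup1, cup2 and cup3 below 0.014 m), for 0.2 s.
2. every jar present stands in its own tray (x of jar_squat in the frame of floor_squat between -0.022 and 0.022 m and y of jar_squat in the frame of floor_squat between -0.022 and 0.022 m and z of jar_squat in the frame of floor_squat between -0.004 and 0.004 m and angle between each of jar_squat, jar_tall, jar_square, jar_bottle's own z axis and vertical below 0.06 rad and linear speed of each of jar_squat, jar_tall, jar_square, jar_bottle below 0.02 m/s and x of jar_tall in the frame of floor_tall between -0.022 and 0.022 m and y of jar_tall in the frame of floor_tall between -0.022 and 0.022 m and z of jar_tall in the frame of floor_tall between -0.004 and 0.004 m and x of jar_square in the frame of floor_square between -0.022 and 0.022 m and y of jar_square in the frame of floor_square between -0.022 and 0.022 m and z of jar_square in the frame of floor_square between -0.004 and 0.004 m and x of jar_bottle in the frame of floor_bottle between -0.022 and 0.022 m and y of jar_bottle in the frame of floor_bottle between -0.022 and 0.022 m and z of jar_bottle in the frame of floor_bottle between -0.004 and 0.004 m), for 0.2 s.
At the end, for the whole second after the job is handed in: Beakers present: mouth-down in one column, each within 25 mm of the mat's centre and 14 mm of one another sideways, tilt under 0.1 rad. Jars present: at rest in their own trays, within 22 mm of its centre in x and y, underside within 4 mm of its floor, tilt under 0.06 rad (all of step 1 and all of step 2); the robot touches nothing.
It fails at once if a bystander (oil bottle or card terminal) is moved more than 30 mm or tipped (distance of any of oil, terminal from where it was at the start of the episode above 0.03 m or angle between any of oil, terminal's own z axis and vertical above 0.4 rad).
Of cup0, cup1, cup2, cup3 only 3 to 4 are there at a start; the rules pass over those that are not, and their reading is None.
Of jar_squat, jar_tall, jar_square, jar_bottle only 3 to 4 are there at a start; the rules pass over those that are not, and their reading is None.
At some moment in a run one of jar_squat, jar_square may be knocked a few centimetres aside while the robot is not near it.
It also fails if it takes over 210 s, if anything falls off the work surface, if the arm or the gripper's body presses on something with over 40 N, if the wrist force passes 120 N, or if a joint passes its speed limit or range.

## Working session

There is one attempt and no reset: what is moved stays moved. The work goes in short steps, each a Python script; the robot and the scene stay as the last script left them, time stands still between calls to the robot, and variables do not carry over. Pictures are saved under pics/ and viewed, about 12 in all and at most 16, crops included, and the job is handed in when it is done.

```bash
mkdir -p pics; ls; python3 - <<'E'
from station import *
import cv2, numpy as np
np.set_printoptions(precision=3,suppress=True)
for n in ("top","side"):
    cv2.imwrite(f"pics/{n}0.png",read_camera(n)[:,:,::-1]); i=camera_info(n); print(n,i["intrinsics"],i["dist"],i["T"])
print(get_time(),get_ee_rot(),get_tcp_pos())
E
```

```text
pics
top [[414.658   0.    317.206]
 [  0.    414.658 200.135]
 [  0.      0.      1.   ]] [-0.111  0.     0.     0.     0.   ] [[ 0.002  0.985 -0.175  0.351]
 [-1.     0.004  0.007 -0.007]
 [ 0.007  0.175  0.984  1.203]
 [ 0.     0.     0.     1.   ]]
side [[394.804   0.    317.877]
 [  0.    394.804 194.359]
 [  0.      0.      1.   ]] [-0.064  0.     0.     0.     0.   ] [[ 0.685  0.535 -0.494 -0.096]
 [-0.728  0.488 -0.481 -0.627]
 [-0.016  0.689  0.724  0.948]
 [ 0.     0.     0.     1.   ]]
0.1 [ 0.     0.827  0.562 -0.001] [0.23  0.581 0.222]
```

View pics/top0.png

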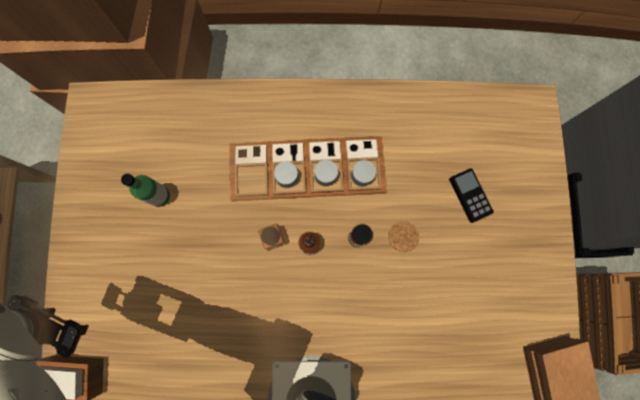

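View pics/side0.png

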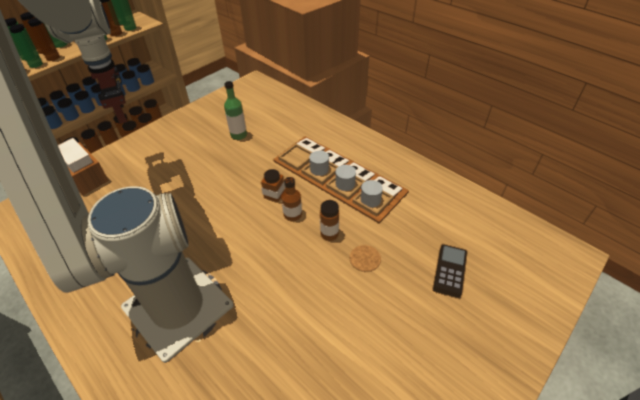

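Top view: the trays are at about (252,180), (287,174), (326,172) and (364,172), with beakers in the last three. The square jar is at (271,236), bottle (311,242), tall jar (361,235) and mat (403,236). I'll enlarge this to read the labels.

```bash
cat > h.py <<'E'
from station import *
import cv2, numpy as np
np.set_printoptions(precision=4,suppress=True)
def ray(n,px):
    i=camera_info(n); p=cv2.undistortPoints(np.array([[px]],float),np.array(i["intrinsics"]),np.array(i["dist"]))[0,0]
    T=np.array(i["T"]); d=T[:3,:3]@np.array([p[0],-p[1],-1.]); return T[:3,3],d
def onz(n,px,z):
    o,d=ray(n,px); return o+d*(z-o[2])/d[2]
def proj(n,P):
    i=camera_info(n); T=np.array(i["T"]); c=T[:3,:3].T@(np.array(P,float)-T[:3,3])
    return cv2.projectPoints(np.array([[c[0],-c[1],-c[2]]]),np.zeros(3),np.zeros(3),np.array(i["intrinsics"]),np.array(i["dist"]))[0][0,0]
def crop(n,x0,y0,x1,y1,f,out,im=None):
    im=read_camera(n) if im is None else im
    cv2.imwrite("pics/"+out,cv2.resize(im[y0:y1,x0:x1,::-1],None,fx=f,fy=f,interpolation=cv2.INTER_CUBIC))
E
python3 - <<'E'
from h import *
im=cv2.imread("pics/top0.png")[:,:,::-1]
crop("top",225,130,425,260,4,"top0c.png",im)
print("cam z check, board corners z=.012")
for p in [(230,143),(383,138),(386,192),(231,200)]: print(p,onz("top",p,.012))
E
```

```text
cam z check, board corners z=.012
(230, 143) [0.7365 0.2477 0.012 ]
(383, 138) [ 0.7541 -0.2131  0.012 ]
(386, 192) [ 0.588  -0.2173  0.012 ]
(231, 200) [0.5624 0.2373 0.012 ]
```

View pics/top0c.png

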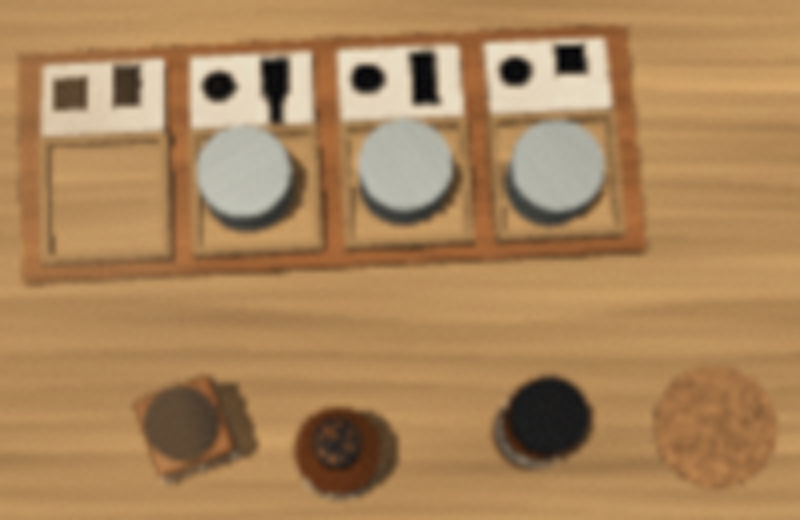

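Labels from left (+y) to right: square, bottle, tall, squat. The three jars present are square, bottle and tall, and there are three beakers. Now the measurements.

```bash
cat >> h.py <<'E'
def blobs(mask,amin,amax=1e9):
    n,_,s,c=cv2.connectedComponentsWithStats(mask.astype(np.uint8))
    return [(c[i],s[i]) for i in range(1,n) if amin<=s[i][4]<=amax]
E
python3 - <<'E'
from h import *
im=cv2.imread("pics/top0.png"); hsv=cv2.cvtColor(im,cv2.COLOR_BGR2HSV).astype(int)
roi=np.zeros(im.shape[:2],bool); roi[130:265,225:430]=1
H,S,V=hsv[...,0],hsv[...,1],hsv[...,2]
print("sample cup",hsv[172,287],"card",hsv[149,238],"mat",hsv[236,403],hsv[240,408],"wood",hsv[215,330],"sqlid",hsv[236,271],"cap",hsv[240,309])
P=lambda nm,m,a,z:[print(nm,c,s,onz("top",c,z)) for c,s in blobs(m&roi,a)]
P("card",(V>195)&(S<60),60,.013)
P("cup",(V>120)&(V<195)&(S<40),150,.076)
P("dark",(V<50),150,.125)
for nm,p,z in [("sqlid",(225+182/4,130+423/4),.095),("cap",(225+338/4,130+441/4),.150),("bodyB",(225+338/4,130+450/4),.088),("tall",(225+550/4,130+418/4),.125),("mat",(225+715/4,130+427/4),.004)]:
    print(nm,onz("top",p,z))
t=[onz("top",(225+u/4,130+v/4),z) for u,v,z in [(45,135,.028),(168,133,.028),(171,257,.028),(45,263,.028)]]
print("tray1",np.array(t),np.mean(t,0))
s=[onz("top",(225+u/4,130+v/4),.079) for u,v in [(135,405),(207,376),(237,440),(165,476)]]; print("sqcorners",np.array(s))
E
```

```text
sample cup [ 28  18 188] card [ 18  62 194] mat [ 14 146 155] [ 14 145 149] wood [ 17 130 177] sqlid [ 15 109  91] cap [13 85 48]
card [361.5569 149.7901] [347 140  30  18 343] [ 0.7162 -0.1473  0.013 ]
card [324.181  151.0413] [310 142  30  18 315] [ 0.7116 -0.0355  0.013 ]
card [252.6957 154.6486] [237 145  29  18 276] [0.6998 0.1777 0.013 ]
card [282.0515 153.1803] [273 144  19  18 233] [0.7045 0.0901 0.013 ]
card [299.6087 152.3152] [296 144   7  17  92] [0.7073 0.0378 0.013 ]
cup [285.4728 172.547 ] [275 161  23  23 404] [0.6295 0.0743 0.076 ]
cup [325.8173 170.9877] [315 160  23  23 405] [ 0.6345 -0.0385  0.076 ]
cup [363.8317 171.2487] [353 160  23  23 398] [ 0.6343 -0.1451  0.076 ]
dark [361.5669 233.9789] [352 225  20  19 284] [ 0.4535 -0.1303  0.125 ]
sqlid [0.4508 0.1103 0.095 ]
cap [0.4349 0.0052 0.15  ]
bodyB [0.4338 0.0059 0.088 ]
tall [ 0.4522 -0.1327  0.125 ]
mat [ 0.457  -0.2674  0.004 ]
tray1 [[0.6676 0.223  0.028 ]
 [0.6693 0.1324 0.028 ]
 [0.5768 0.1279 0.028 ]
 [0.5721 0.2192 0.028 ]] [0.6214 0.1756 0.028 ]
sqcorners [[0.4644 0.1443 0.079 ]
 [0.4845 0.0956 0.079 ]
 [0.4409 0.0745 0.079 ]
 [0.4163 0.1228 0.079 ]]
```

```bash
cat >> h.py <<'E'
def q(a): return [0,np.cos(a/2),np.sin(a/2),0]
HI=0.32
def pick(x,y,z,a=0.0):
    command_gripper(1.0)
    move_pose([x,y,HI],q(a)); movel([x,y,z],v=.15); command_gripper(0.0)
    print("grip",get_grip_width()*.088,"ft",get_ft_force()); movel([x,y,HI],v=.15)
    print("held",get_grip_width()*.088)
def place(x,y,z,a=0.0,hi=HI):
    movel([x,y,hi],v=.2) if a is None else move_pose([x,y,hi],q(a))
    movel([x,y,z+.008],v=.12); hit=movel([x,y,z-.004],v=.015,until_force=3)
    p=np.array(get_tcp_pos()); print("place hit",hit,"z",p,"want",z)
    command_gripper(1.0); movel([p[0],p[1],max(hi,.25)],v=.15)
MAT=(.457,-.2674)
E
python3 - <<'E'
from h import *
print("mat in side",proj("side",[*MAT,.004]))
print("cup tops in side",[proj("side",[x,y,.076]) for x,y in [(.6295,.0743),(.6345,-.0385),(.6343,-.1451)]])
movel([.23,.581,HI])
move_pose([.5,0,.35],q(0)); print(get_joint_pos())
pick(.6343,-.1451,.045)
place(*MAT,.031)
print(get_time())
crop("top",225,130,425,260,4,"c1.png")
E
```

```text
mat in side [364.0274 257.0617]
cup tops in side [array([318.0276, 156.0577]), array([344.5115, 170.7022]), array([370.5802, 186.5188])]
[-0.0226  0.1023  1.7586  0.0002  1.2808 -0.0238]
grip 0.06672213880494696 ft [-0.4508  0.4723  2.5218]
held 0.0666813673403517
place hit True z [ 0.457  -0.2674  0.0313] want 0.031
15.2
```

View pics/c1.png

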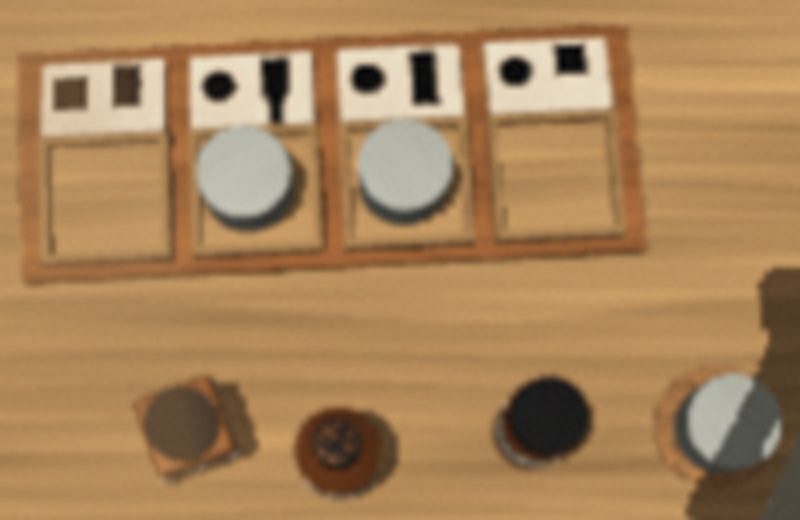

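The first beaker is on the mat with its top at about (408,235.5). I'll check that against the projection and stack the other two.

```bash
python3 - <<'E'
from h import *
print("cup0 now",onz("top",(225+733/4,130+422/4),.062))
pick(.6345,-.0385,.045); place(*MAT,.031+.058)
pick(.6295,.0743,.045); place(*MAT,.031+.116)
move_pose([.45,.2,.4],q(0)); wait(.3)
print(get_time())
im=read_camera("top");crop("top",225,130,425,260,4,"c2.png",im)
im=read_camera("side");crop("side",230,120,430,280,4,"s2.png",im)
E
```

```text
cup0 now [ 0.4553 -0.2676  0.062 ]
grip 0.06667994288750355 ft [-0.3009  0.1117  2.4007]
held 0.06653909321668879
place hit True z [ 0.457  -0.2674  0.0892] want 0.089
grip 0.06516546517723075 ft [ 0.3078 -0.0879  2.0474]
held 0.065555870151774
place hit True z [ 0.457  -0.2674  0.1472] want 0.14700000000000002
40.4583
```

View pics/c2.png

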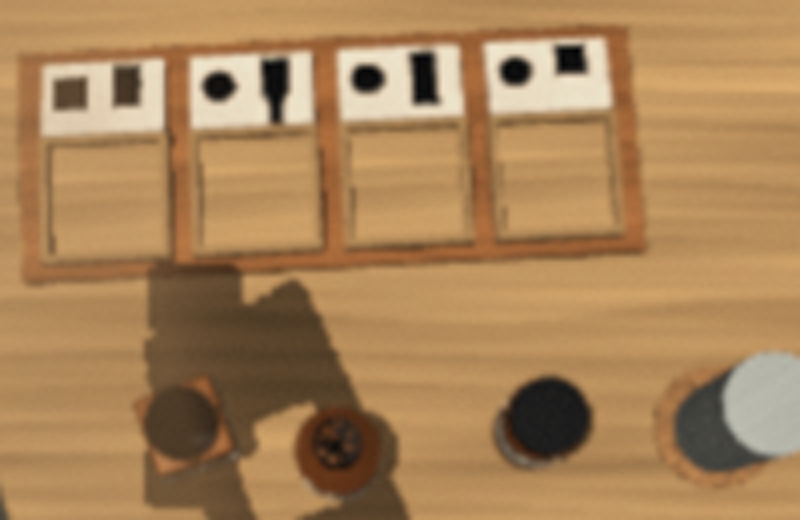

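View pics/s2.png

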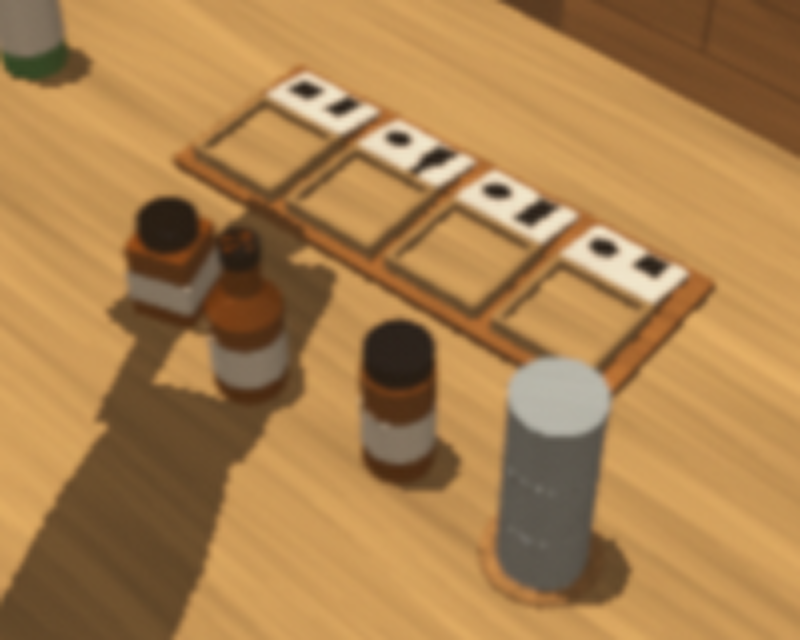

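The column is straight and centred on the mat. I'll take the tray centres from the now-empty trays, then move the bottle and the tall jar.

```bash
python3 - <<'E'
from h import *
im=cv2.imread("pics/c2.png"); hsv=cv2.cvtColor(im,cv2.COLOR_BGR2HSV).astype(int)
H,S=hsv[...,0],hsv[...,1]
print(hsv[150,178],hsv[100,325],hsv[180,260],hsv[245,250],hsv[300,500])
m=((H<=13)&(S>120)).astype(np.uint8); m[285:]=0
cv2.imwrite("pics/m.png",m*255)
# trays+cards: holes in the board's own colour
cs,h=cv2.findContours(m,cv2.RETR_CCOMP,cv2.CHAIN_APPROX_NONE)
for c,hh in zip(cs,h[0]):
    if cv2.contourArea(c)>8000 and hh[3]>=0:
        r=cv2.minAreaRect(c); b=cv2.boxPoints(r); print("hole",r)
        w=np.array([onz("top",(225+u/4,130+v/4),.02) for u,v in b]); print(w[:,:2].tolist(), w.mean(0))
# manual inner corners at floor z=.028 rim
for k,Q in enumerate([[(45,135),(168,133),(171,257),(45,263)],[(192,132),(320,124),(326,248),(194,254)],[(343,124),(466,118),(474,240),(347,247)],[(490,118),(614,111),(624,234),(496,241)]]):
    w=np.array([onz("top",(225+u/4,130+v/4),.028) for u,v in Q]); print(k,w.mean(0)[:2])
E
```

```text
[ 13 160 180] [ 13 167 160] [ 16 127 189] [ 16 125 188] [ 16 125 198]
hole ((250.9108123779297, 152.9928436279297), (209.63748168945312, 143.59156799316406), 87.45519256591797)
[[0.7342676224386588, 0.13018931505670772], [0.7394971583844279, 0.023346414094846724], [0.5805851280059184, 0.015250528304859068], [0.5754856730835569, 0.1194455495389629]] [0.6575 0.0721 0.02  ]
hole ((403.85931396484375, 145.5664825439453), (210.0337677001953, 139.2438507080078), 87.08915710449219)
[[0.7402075475221284, 0.015148565226389656], [0.7463037741893919, -0.08857995744668416], [0.5866645082736385, -0.09489966543116975], [0.58101699210724, 0.006266761752081987]] [ 0.6635 -0.0405  0.02  ]
hole ((553.5399169921875, 139.0973358154297), (208.73663330078125, 140.48812866210938), 86.18592071533203)
[[0.7444061825815809, -0.09487518540339804], [0.7526479673811242, -0.20020374191526819], [0.5933818046141077, -0.20615653608677495], [0.5859625876849399, -0.10339992978542045]] [ 0.6691 -0.1512  0.02  ]
0 [0.6214 0.1756]
1 [0.6273 0.0659]
2 [ 0.6332 -0.0429]
3 [ 0.6384 -0.1514]
```

```bash
python3 - <<'E'
from h import *
pick(.4345,.0055,.111,0); place(.627,.067,.111+.018,.05)
pick(.453,-.131,.091,0); place(.633,-.042,.091+.018,.05)
move_pose([.5,-.1,.45],q(0)); move_pose([.35,-.25,.45],q(0)); wait(.3); print(get_time())
crop("top",225,130,425,260,4,"c3.png")
crop("side",230,120,430,280,4,"s3.png")
E
```

```text
grip 0.02932288591588776 ft [ 0.4918  0.3469 -0.6174]
held 0.029585850315725155
place hit True z [0.627  0.067  0.1289] want 0.129
grip 0.05556804875232976 ft [ 1.1024 -1.2567  0.584 ]
held 0.05570158949892475
place hit True z [ 0.6332 -0.042   0.109 ] want 0.109
63.7667
```

View pics/c3.png

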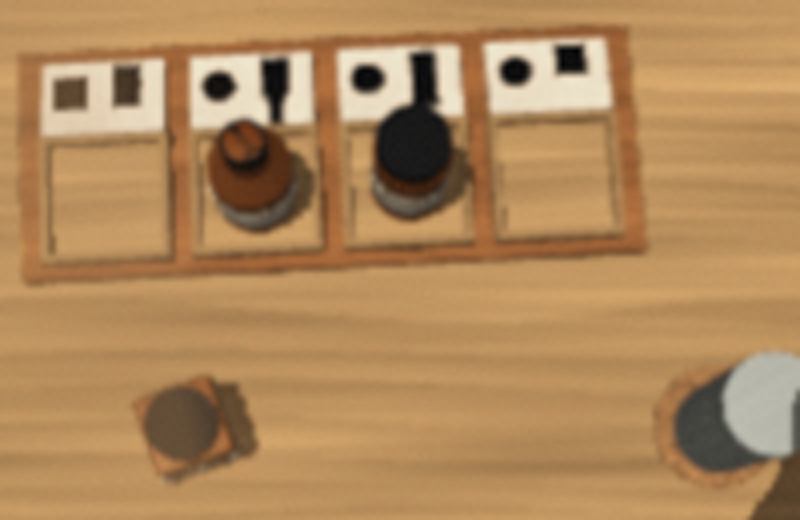

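View pics/s3.png

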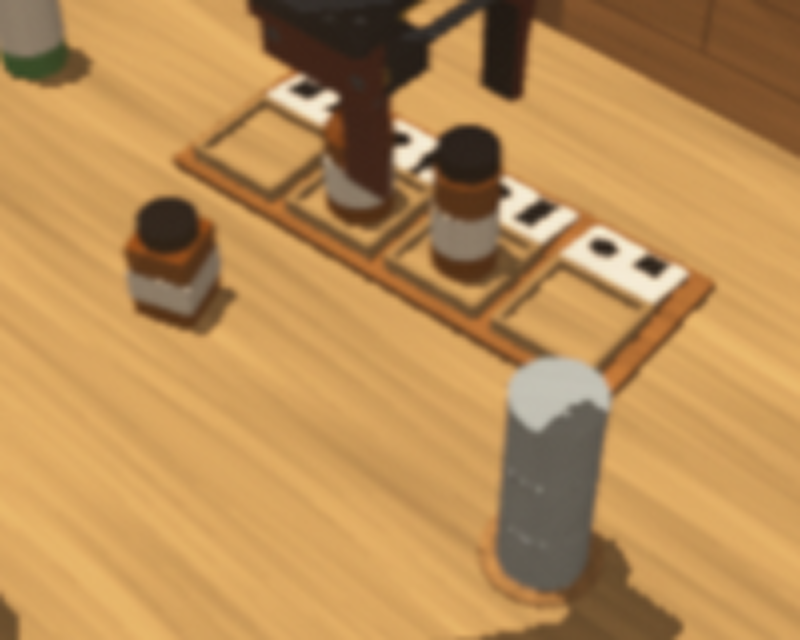

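Both jars stand in their trays and the square jar is still at (182,423) in the crop. I'll pick it, re-checking from above just before descending.

```bash
python3 - <<'E'
from h import *
ref=cv2.imread("pics/top0.png")[225:252,255:285].astype(int)
command_gripper(1.0); move_pose([.40,-.05,.36],q(.43))
im=read_camera("top")[225:252,255:285,::-1].astype(int)
d=np.abs(im-ref).mean(); print("diff",d,get_time())
if d<8:
    pick(.4512,.1098,.050,.43)
    w=get_grip_width()*.088
    if abs(w-.056)<.004:
        place(.6215,.177,.050+.018,.05)
        move_pose([.40,.0,.42],q(0)); move_pose([.3,.3,.45],q(.6)); wait(.5)
print(get_time())
crop("top",225,130,425,260,4,"c4.png")
crop("side",230,120,430,280,4,"s4.png")
E
```

```text
diff 1.7757201646090535 65.0333
grip 0.05686366915613009 ft [2.5071 2.5261 0.473 ]
held 0.056773693560350974
place hit True z [0.6216 0.1771 0.0681] want 0.068
79.325
```

View pics/c4.png

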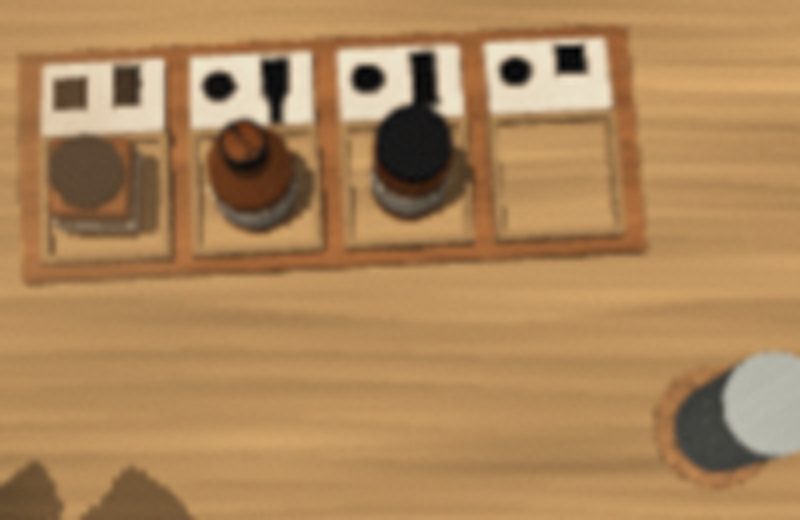

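View pics/s4.png

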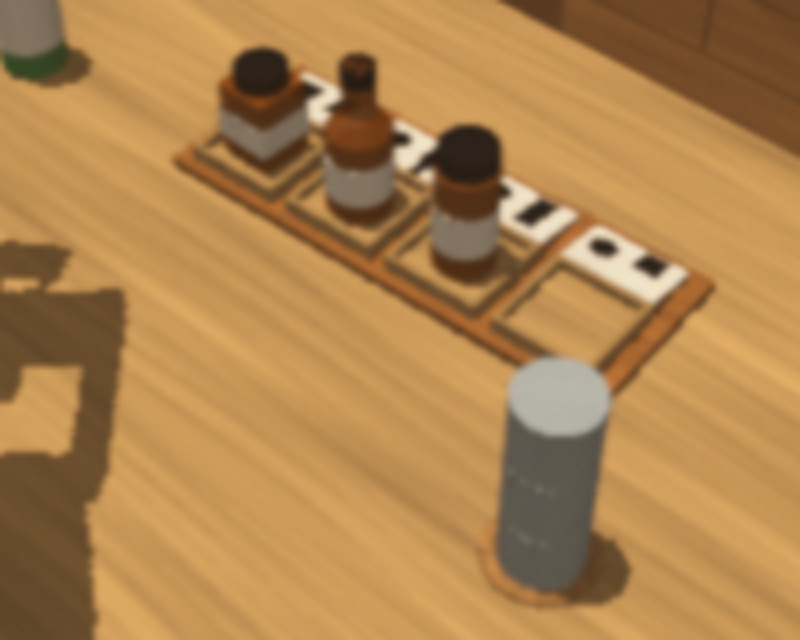

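```bash
python3 - <<'E'
from h import *
for n,p,z in [("sq",(88,172),.113),("bottle cap",(243,143),.168),("tall",(415,144),.143),("stack",(775,404),.178)]: print(n,onz("top",(225+p[0]/4,130+p[1]/4),z))
job_done()
E
```

```text
sq [0.6189 0.176  0.113 ]
bottle cap [0.6248 0.0673 0.168 ]
tall [ 0.6312 -0.0444  0.143 ]
stack [ 0.4559 -0.268   0.178 ]
the job is handed in; nothing more can be done
```

The job is handed in. Three beakers were present, and I stacked them mouth-down on the cork mat. After that, the bottle, the tall jar and the square jar went into their own trays. There was no squat jar, so its tray (the right-hand one) stays empty.

**Beakers:** in the last images the column is straight, and its top is about 1–2 mm from my estimate of the mat's centre.

**Jars:** all three look upright on their tray floors, each about 2–4 mm from the tray centre I measured. Every placing made contact within 0.3 mm of the expected height.

**Bystanders and timing:** I kept the arm clear of the oil bottle and the card terminal, but the last pictures did not show the terminal, so I did not re-check it. The arm was well clear of everything at hand-in, about 79 s into the run. The square jar had not been knocked when I picked it up.

**Disagreement:** two ways of measuring the tray centres differed by up to about 4 mm along the row. That is well inside the 22 mm tolerance, and no other check failed.

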